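# Unhook the caddy past a sprung keeper and stand it on the tray

### The job

Take the small metal caddy down from the safety hook: holding it by its black grip, press its crossbar back against the hook's sprung keeper until it clears the lips of the hook, then lift it out. Then set it down gently, upright, on the middle of the grey woven tray. Never force the caddy against the hook, keep the gripper off the stand, and leave the mug, the salt mill and the little bowl alone.

Things in the scene. Friction and masses are not known exactly. Their poses are not given: they have to be found in the camera images.
- stand: Fixed steel stand, all below z = 0.214. Origin on the worktop under the nominal middle of the hook's seats; +x points back from the hook's closed front to the post (92 mm behind the origin), z up. Base 150 x 150 x 12 mm, centred at x = 30 mm. CAUTION: the hook's arm is clamped up to 10 mm forward or back along x, differently each time and not measured: it must be felt.
- hook_seat (a point): Nominal crossbar axis, mid-seat (on the stand; axes as the stand's; hook shift not included). Hook: two plates 5 mm thick at y = -22, +22 mm. Level seats 4 mm below this point, shut in front by uprights at x = -15.5 mm. A lip covers each seat from there back to x = +14 mm, 8 to 13 mm above this point. The bar gets out only upwards behind the lips: its axis at x = +18 mm or more of the hook.
- keeper_nominal (a point): Nominal front of the keeper (fixed point; hook shift not included): a sprung tongue 30 mm wide between the plates, hinged 24 mm below, top 11 mm above, front face 15.5 mm behind mid-seat. It lets the crossbar's axis go back to about 20.5 mm behind mid-seat, then stops dead. It resists with 4 N at first, 8 to 9 N just before the stop; then force rises steeply. Over 22 N is too much.
- caddy_grip (a point): Grip point in the caddy's upright black grip (12 mm thick in x, 22 wide in y, from 42 mm below to 22 above it). Metal pail, rim 86 mm across, foot 80 mm, 0.2 to 0.45 kg. Below this point: crossbar axis (8 mm round, along y, 76 long) 42 mm, rim 117 mm, foot 192 mm; bail legs join bar ends and rim. z up. Hangs by the bar on both seats, in line with the stand, somewhere fore or aft under the lips.
- tray_top (a point): Middle of the upper face of the grey woven tray, 184 x 204 x 7 mm, fixed on the worktop; z axis up.
- mug_mid (a point): Green and white mug, 86 mm across, 88 mm high; point on it half-way up. Bystander.
- mill_mid (a point): Small salt mill, 44 mm across, 90 mm high; its middle. Bystander.
- dip_bowl_mid (a point): Little dark bowl, 90 mm across, 35 mm high; its middle. Bystander.

How it is judged (in metres and radians):
On the way:
1. the caddy has been lifted out of the hook and is held clear of it (z of caddy_grip in the frame of stand above 0.256 m and contact force between caddy and stand below 0.2 N and contact force between the fingers and caddy above 1 N), for 0.2 s.
At the end, for the whole second after the job is handed in: The caddy stands upright (within 0.08 rad) and at rest on the woven tray, its axis within 35 mm of the tray's middle, let go of (height (world z) of caddy_grip between 0.194 and 0.204 m and angle between caddy_grip's own z axis and vertical below 0.08 rad and horizontal distance between caddy_grip and tray_top below 0.035 m and contact force between caddy and tray above 0.5 N and linear speed of caddy below 0.02 m/s); the robot touches nothing.
It fails at once if the caddy is pressed against the stand, hook or keeper with more than 22 N (contact force between caddy and stand above 22 N).
It fails at once if the gripper or arm pushes on the stand, hook or keeper (over 3 N) (contact force between any of the fingers, the arm and stand above 3 N).
It fails at once if the caddy is dropped (moves faster than 0.3 m/s while nothing holds it) or bangs down on the tray (faster than 0.25 m/s) ((linear speed of caddy above 0.3 m/s and contact force between the fingers and caddy below 0.2 N) or (linear speed of caddy above 0.25 m/s and contact force between caddy and tray above 1 N)).
It fails at once if the mug, mill or little bowl is moved more than 20 mm (distance of any of mug_mid, mill_mid, dip_bowl_mid from where it was at the start of the episode above 0.02 m).
It also fails if it takes over 56 s, if anything falls off the work surface, if the arm or the gripper's body presses on something with over 40 N, if the wrist force passes 120 N, or if a joint passes its speed limit or range.

### The arm

A 6-joint arm with a two-finger parallel gripper is mounted at the origin on a cart in front of the work surface, level with it; the furniture and walls round the work are solid. World frame = base frame: x ahead of the robot, y to its left, z up, the work surface at z = 0. Lengths are in mm, angles in rad, forces in N, time in s.
With the tool pointing down it reaches from about 350 to 775 mm from the base axis. Payload 7.3 kg.
Tool frame: the origin (TCP) lies at the very end of the fingers, on their centre line; the grasp point (between the pads) lies 19 mm behind it; z points along the fingers, y is the line along which they close (so a half turn about z gives the same grasp; the last joint's range is limited). The gripper opens to 92 mm and grips with 3 to 60 N. Pads are 19 mm wide; open, the fingers measure 130 mm over their backs; the gripper's body (75 mm by 190 mm) begins 47 mm behind the grasp point.
Start: joints at [1.087, 0.342, 1.524, -0, 1.275, -0.146], TCP at [173.978, 495.355, 226.741] pointing down, gripper open.
Joint ranges: [-2.53, 2.53], [-0.77, 2.02], [0.04, 2.7], [-1, 4.14], [0.28, 2.66], [-3.11, 3.11]. Speed limits (rad/s): [2.57, 2.57, 3.14, 3.14, 3.14, 3.14].

### API

Orientations are given as [roll, pitch, yaw] about the fixed x, y, z axes, in that order (R = Rz(yaw) Ry(pitch) Rx(roll)).
In Python, from plant import * gives the robot as it stands.
- The arm moves only by the tool arm_command, never from a script. Its arguments are lists of equal length, an entry for each row: "gripper": the finger opening in mm, from 0 to 91.8; "dp": the shift along the tool's x, y, z in units of 25 mm (1.0 is 25 mm), a list of three; "twist": the turn about the tool's z in units of 5 degrees (1.0 is 5 degrees). A call has exactly 5 rows; each row shifts and turns the commanded pose from where the row before left it, along the tool's axes as they then stand; what a row does not reach is not made up. A row lasts 1/8 s, in which the tool goes at most 62.5 mm and 10.7 degrees, less where a joint would pass 70% of its speed; a pose out of reach is approached as far as the arm can. A call is refused whole if a number of a shift passes 1 or a number of a turn 1, either way. A call with a gripper value outside its range is refused whole. The fingers move at their own pace and stop on an object; the grip force is fixed at half the most. Time passes only in rows, so rows that do not move let the fingers close, or fill a call up. It gives the time, the measured TCP pose, the force, the opening and the grip force at its end, in the units of the state.
- get_obs(): the state, without advancing time (a new reading comes with each control period).
- capture(name): name is "scene" or "side" or "wrist"; returns the picture (480x640x3 uint8, red, green, blue); there is no depth.
- get_calibration(name): a dict with "mtx" (3x3 intrinsics, pixels), "position" and "attitude" of the camera in the world; the wrist camera has in their place "mount" (4x4, takes a point from camera to tool coordinates, whose origin is the TCP and whose axes are the flange's). Camera axes: x right, y down, z forward; pixel columns grow to the right and rows downward; lengths in mm; the calibration is good to about 2 mm. A picture is of the moment at which its call begins: read the wrist's pose just before it. get_calibration takes no time and is no camera call.
- close_job(): hands the job in; it is judged then, once.
The state is a dict: "time": time; "joint_positions": joint angles; "dq": joint speeds; "tau": joint torques, N m; "tool_pos": TCP position; "tcp_rot": TCP orientation; "contact_force": force on the tool from outside, world axes, zero at the start; "moment": the same for the moment, N m; "grip_width": finger opening in mm; "finger_force": force on a finger pad.
Only numpy, scipy, OpenCV 4.12 (cv2) and the standard library are available. Lean on these libraries where they do the work, as an engineer would, in place of code of your own. Each camera call takes 0.05 s, during which the arm holds its last target. There are 200 camera calls.

## Working session

There is one attempt and no reset: what is moved stays moved. The work goes in short steps, Python scripts to look and compute and a tool call to move; the robot and the scene stay as the last step left them, time stands still between calls to the robot, and variables do not carry over. Pictures are saved under pics/ and viewed, at most 10 in all, crops included, and the job is handed in when it is done.

Besides the shell and the picture viewer there is one more tool, called after "Emit:" as name(argument=value, ...) on one line, values as JSON. arm_command: Moves the arm, as the interface text tells. Its arguments: {"type":"object","properties":{"gripper":{"type":"array"},"dp":{"type":"array"},"twist":{"type":"array"}},"required":["gripper","dp","twist"]}

```bash
mkdir -p pics; python3 - <<'E'
from plant import *
import cv2
for n in ("scene","side"):
    c=get_calibration(n);print(n,c)
    im=capture(n);cv2.imwrite(f"pics/{n}0.png",im[:,:,::-1])
print(get_calibration("wrist"))
print(get_obs())
E
```

```text
scene {'mtx': array([[504.18907413,   0.        , 325.02285846],
       [  0.        , 504.18907413, 234.03168833],
       [  0.        ,   0.        ,   1.        ]]), 'position': array([-330.59019218, -761.03673103, 1086.86801433]), 'attitude': array([-2.28185774,  0.0142113 , -0.83224814])}
side {'mtx': array([[612.06889866,   0.        , 320.63236685],
       [  0.        , 612.06889866, 242.67055816],
       [  0.        ,   0.        ,   1.        ]]), 'position': array([  298.89592176, -1144.46688455,  1136.35417689]), 'attitude': array([-2.28769407, -0.02223953, -0.11446879])}
{'mtx': array([[364.23067839,   0.        , 318.02789906],
       [  0.        , 364.23067839, 235.93343653],
       [  0.        ,   0.        ,   1.        ]]), 'mount': array([[-2.90539045e-04, -9.67147062e-01, -2.54217378e-01,
         6.79130448e+01],
       [ 9.99998938e-01,  8.20012159e-05, -1.45484142e-03,
         7.54241240e-01],
       [ 1.42789174e-03, -2.54217531e-01,  9.67146012e-01,
        -1.58765150e+02],
       [ 0.00000000e+00,  0.00000000e+00,  0.00000000e+00,
         1.00000000e+00]])}
{'time': 0.1, 'joint_positions': array([ 1.08702576e+00,  3.42610662e-01,  1.52489200e+00, -1.35562704e-05,
        1.27541914e+00, -1.45988301e-01]), 'dq': array([-0.000543  , -0.00202391, -0.00264728,  0.00210294, -0.00251906,
        0.00166058]), 'tau': array([ 2.88325005e-03, -4.32010210e+01, -2.44695389e+01,  7.21485238e-02,
        5.26350620e-02, -3.96260202e-05]), 'tool_pos': array([173.79222583, 495.02240358, 226.14676142]), 'tcp_rot': array([-3.14027576e+00, -1.80525606e-04,  2.80381422e+00]), 'contact_force': array([ 0.26721926, -0.0698498 , -0.4165912 ]), 'moment': array([-0.01234633,  0.05793135, -0.01525152]), 'finger_force': 0.0, 'grip_width': 91.72341920992893}
```

View pics/scene0.png

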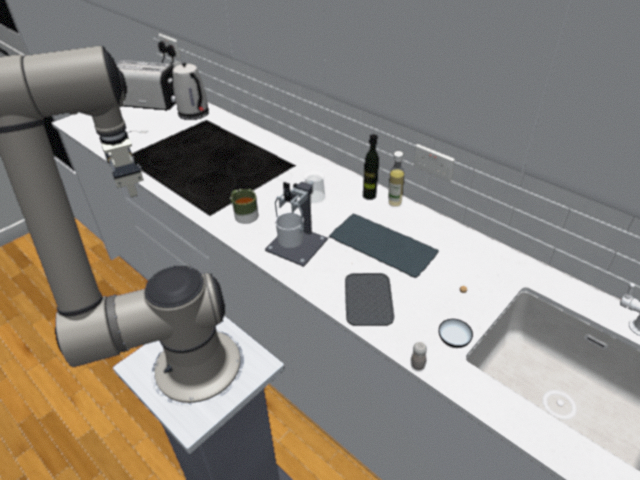

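View pics/side0.png

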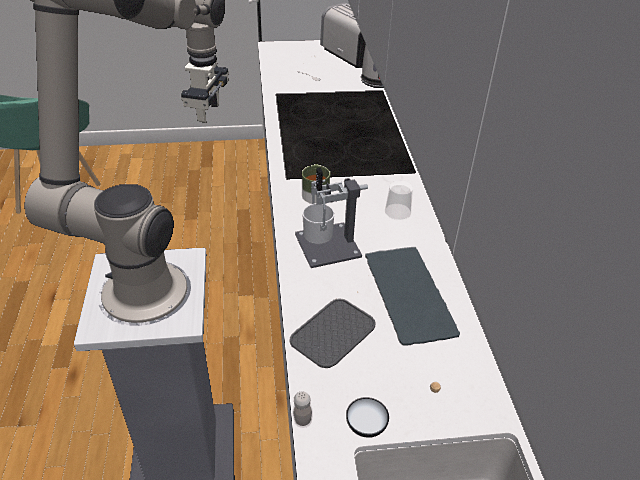

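The grey tray is at scene (369,299) and side (333,333). The stand with the caddy is at scene (297,230) and side (330,220). The mug is behind it at scene (244,205), and the mill and bowl are to the right. Next I'll enlarge the stand in both views.

```bash
cat > h.py <<'E'
import numpy as np, cv2
from scipy.spatial.transform import Rotation as R
from plant import *
def cam(n):
    c=get_calibration(n); return c["mtx"],R.from_euler("xyz",c["attitude"]).as_matrix(),np.array(c["position"])
def ray(n,uv):
    K,A,p=cam(n); d=A@np.linalg.solve(K,[uv[0],uv[1],1]); return p,d/np.linalg.norm(d)
def plane(n,uv,z):
    p,d=ray(n,uv); return p+d*(z-p[2])/d[2]
def proj(n,X):
    K,A,p=cam(n); q=K@(A.T@(np.array(X)-p)); return q[:2]/q[2]
def tri(uvs):
    M=np.zeros((3,3));b=np.zeros(3)
    for n,uv in uvs:
        p,d=ray(n,uv);P=np.eye(3)-np.outer(d,d);M+=P;b+=P@p
    return np.linalg.solve(M,b)
E
python3 - <<'E'
from h import *
a=cv2.imread("pics/scene0.png");b=cv2.imread("pics/side0.png")
A=cv2.resize(a[170:270,255:335],None,fx=5,fy=5,interpolation=cv2.INTER_CUBIC)
B=cv2.resize(b[165:265,290:370],None,fx=5,fy=5,interpolation=cv2.INTER_CUBIC)
cv2.imwrite("pics/crop.png",np.hstack([A,B]))
for n,im,seed in(("scene",a,(369,299)),("side",b,(333,333))):
    g=im.max(2); m=((g<110)).astype(np.uint8)
    k,l,s,c=cv2.connectedComponentsWithStats(m)
    i=l[seed[1],seed[0]]
    if i==0: i=np.bincount(l[seed[1]-8:seed[1]+8,seed[0]-8:seed[0]+8].ravel()).argmax()
    cs,_=cv2.findContours((l==i).astype(np.uint8),0,2);cn=max(cs,key=cv2.contourArea)
    W=np.array([plane(n,p[0],7)[:2] for p in cn],np.float32)
    print(n,s[i],cv2.minAreaRect(W))
for n,uv,z in(("scene",(419,356),45),("side",(302,408),45),("scene",(456,332),17),("side",(368,416),17),("scene",(244,206),44),("side",(316,184),44)): print(n,plane(n,uv,z))
E
```

```text
scene [ 346  274   47   51 2247] ((461.642822265625, -186.1691436767578), (190.5337677001953, 128.46200561523438), 41.653038024902344)
side [ 290  299   85   69 3464] ((464.19598388671875, -184.82504272460938), (200.80172729492188, 135.95465087890625), 42.11577606201172)
scene [ 366.46299573 -419.6354552    45.        ]
side [ 368.10707308 -417.15917991   45.        ]
scene [ 513.21939358 -440.08531167   17.        ]
side [ 506.30828451 -431.79503644   17.        ]
scene [480.61897281 370.25472309  44.        ]
side [483.25441935 370.12198945  44.        ]
```

View pics/crop.png

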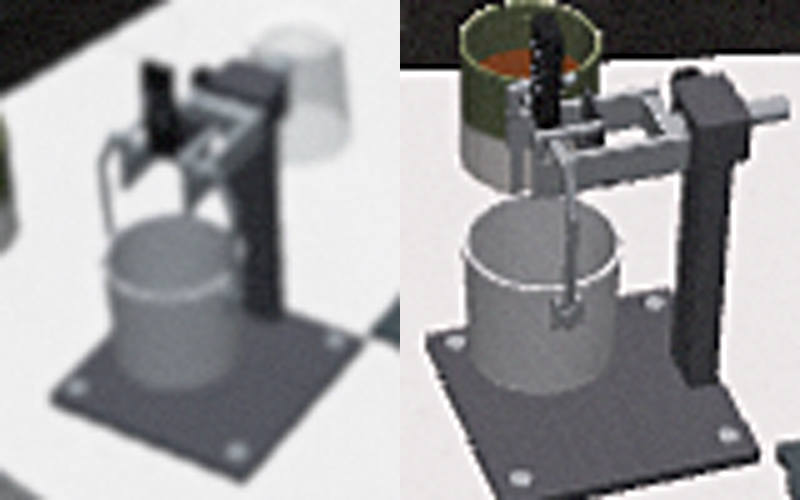

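```bash
python3 - <<'E'
from h import *
S=lambda x,y:("scene",(255+x/5,170+y/5)); D=lambda x,y:("side",(290+(x-400)/5,165+y/5))
for nm,pts in(("L",[S(52,392),D(427,338)]),("F",[S(243,472),D(500,490)]),("R",[S(362,340),D(758,450)]),
  ("boltL",[S(77,387),D(455,342)]),("boltF",[S(237,451),D(520,477)]),("boltR",[S(335,340),D(729,434)])):
    print(nm,[plane(n,u,12).round(1) for n,u in pts],tri(pts).round(1))
for nm,p in(("griptop",[S(157,64),D(545,17)]),("bail end near",[S(215,140),D(560,148)]),("bail near",[S(112,142),D(560,148)])): print(nm,tri(p).round(1))
for nm,p in(("gripbot",[S(166,148),D(548,125)]),): print(nm,tri(p).round(1))
# rim ellipse centre
print("rim",tri([S(174,253),D(542,243)]).round(1))
E
```

```text
L [array([405.4, 185.3,  12. ]), array([404.5, 184.3,  12. ])] [404.6 184.3  12.5]
F [array([433.5,  43.8,  12. ]), array([433.1,  54.3,  12. ])] [430.8  41.9  19.5]
R [array([572.5,  71.4,  12. ]), array([577.1,  73.5,  12. ])] [577.5  76.5   7.5]
boltL [array([419.1, 176.9,  12. ]), array([420.1, 179.4,  12. ])] [419.7 177.8  12.2]
boltF [array([444.4,  59.5,  12. ]), array([444.9,  63.6,  12. ])] [444.1  59.6  14. ]
boltR [array([560.9,  84.5,  12. ]), array([563.3,  87.9,  12. ])] [562.8  86.7  11.3]
griptop [459.5 122.8 267.3]
bail end near [464.8  82.8 222.7]
bail near [480.2 189.1 151.8]
gripbot [463.  124.1 202.3]
rim [461.1 122.1 125.8]
```

Emit:
arm_command(gripper=[91.8,91.8,91.8,91.8,91.8], dp=[[0,0,-1],[0,0,-1],[0,0,-1],[0,0,-1],[0,0,-0.5]], twist=[1,1,1,1,1])

```text
time: 0.72
tool_pos: [174.0, 495.5, 340.3]
tcp_rot: [3.14, -0.0, 2.365]
contact_force: [-0.3, 0.3, -0.3]
grip_width: 91.7
finger_force: 0.0
```

Emit:
arm_command(gripper=[91.8,91.8,91.8,91.8,91.8], dp=[[0,0,0],[0,0,0],[0,0,0],[0,0,0],[0,0,0]], twist=[1,1,1,1,1])

```text
time: 1.35
tool_pos: [173.9, 495.2, 338.8]
tcp_rot: [-3.141, 0.001, 1.928]
contact_force: [0.2, 0.9, 0.2]
grip_width: 91.7
finger_force: 0.0
```

Emit:
arm_command(gripper=[91.8,91.8,91.8,91.8,91.8], dp=[[0,0,0],[0,0,0],[-1,0.5,0],[-1,0.5,0],[-1,0.5,0]], twist=[1,0.7,0,0,0])

```text
time: 1.98
tool_pos: [226.7, 429.1, 338.8]
tcp_rot: [-3.141, 0.001, 1.783]
contact_force: [-0.4, 0.9, 0.2]
grip_width: 92.0
finger_force: 0.0
```

Emit:
arm_command(gripper=[91.8,91.8,91.8,91.8,91.8], dp=[[-1,0.5,0],[-1,0.5,0],[-1,0.5,0],[-1,0.5,0],[-1,0.5,0]], twist=[0,0,0,0,0])

```text
time: 2.6
tool_pos: [314.2, 320.0, 338.9]
tcp_rot: [-3.141, 0.0, 1.783]
contact_force: [-0.2, 0.3, 0.9]
grip_width: 91.5
finger_force: 0.0
```

Emit:
arm_command(gripper=[91.8,91.8,91.8,91.8,91.8], dp=[[-1,0.5,0],[-1,0.5,0],[-1,0.5,0],[-1,0.5,0],[-1,0.5,0]], twist=[0,0,0,0,0])

```text
time: 3.22
tool_pos: [401.6, 211.0, 338.9]
tcp_rot: [-3.141, -0.0, 1.783]
contact_force: [1.0, 0.3, -0.2]
grip_width: 91.6
finger_force: 0.0
```

Emit:
arm_command(gripper=[91.8,91.8,91.8,91.8,91.8], dp=[[-1,0.5,0],[-1,0.5,0],[-1,0.5,0],[-0.9,0.1,0],[0,0,0]], twist=[0,0,0,0,0])

```text
time: 3.85
tool_pos: [461.1, 123.9, 338.7]
tcp_rot: [-3.141, -0.0, 1.781]
contact_force: [-0.2, 0.5, -0.6]
grip_width: 91.6
finger_force: 0.0
```

```bash
python3 - <<'E'
from h import *
o=get_obs();print(o["tool_pos"],o["tcp_rot"],o["joint_positions"],o["contact_force"])
np.save("o1.npy",np.r_[o["tool_pos"],o["tcp_rot"]])
for n in("wrist","side","scene"): cv2.imwrite(f"pics/{n}1.png",capture(n)[:,:,::-1])
E
```

```text
[461.05789569 123.88986841 338.70207697] [-3.14053042e+00 -8.00108335e-05  1.78050106e+00] [ 1.01810369e-01  1.87704918e-01  1.42781720e+00 -3.48740541e-05
  1.52713521e+00 -1.07892869e-01] [-0.18987733  0.51642327 -0.58995364]
```

View pics/wrist1.png

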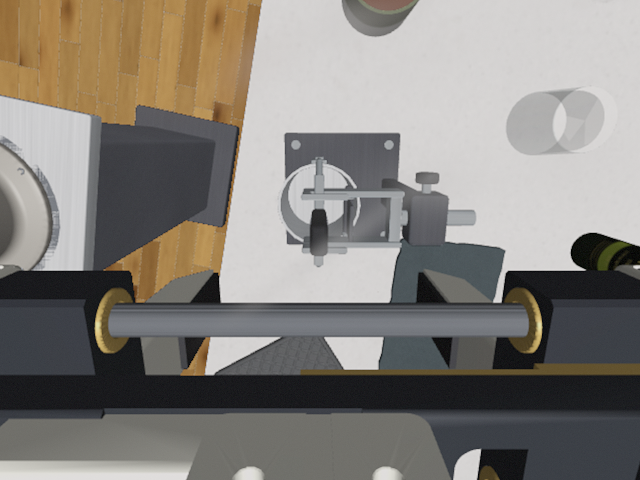

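```bash
cat >> h.py <<'E'
def wplane(o,uv,z):
    c=get_calibration("wrist");M=c["mount"];A=R.from_euler("xyz",o[3:]).as_matrix()
    p=A@M[:3,3]+o[:3]; d=A@M[:3,:3]@np.linalg.solve(c["mtx"],[uv[0],uv[1],1]); return p+d*(z-p[2])/d[2]
E
python3 - <<'E'
from h import *
o=np.load("o1.npy")
w=lambda u,v,z:print((u,v,z),wplane(o,(u,v),z).round(1))
for u,v in((295,145),(388,145)): w(u,v,12)
w(319,160,203);w(318,264,203);w(302,193,205);w(302,248,205);w(403,193,205)
im=cv2.imread("pics/wrist1.png");g=im.max(2)[200:262,300:340]<60
k,l,s,c=cv2.connectedComponentsWithStats(g.astype(np.uint8));print(s+np.array([300,200,0,0,0]),c+[300,200])
i=1+s[1:,4].argmax();ys,xs=np.where(l==i)
for y in range(ys.min(),ys.max()+1,4): print(y+200,xs[ys==y].min()+300,xs[ys==y].max()+300)
b=cv2.imread("pics/wrist1.png")[140:275,270:430];cv2.imwrite("pics/wcrop.png",cv2.resize(b,None,fx=4.4,fy=4.4,interpolation=cv2.INTER_CUBIC))
E
```

```text
(295, 145, 12) [418.9 178.4  12. ]
(388, 145, 12) [536.5 203.4  12. ]
(319, 160, 203) [451.  176.1 203. ]
(318, 264, 203) [468.3  90.8 203. ]
(302, 193, 205) [443.  147.8 205. ]
(302, 248, 205) [452.1 102.5 205. ]
(403, 193, 205) [522.5 164.8 205. ]
[[ 300  200   40   62 2129]
 [ 310  209   17   36  351]] [[319.85814937 231.77642085]
 [317.32763533 222.75783476]]
209 315 315
213 312 325
217 312 325
221 311 325
225 311 326
229 310 326
233 310 326
237 310 313
241 310 312
```

View pics/wcrop.png

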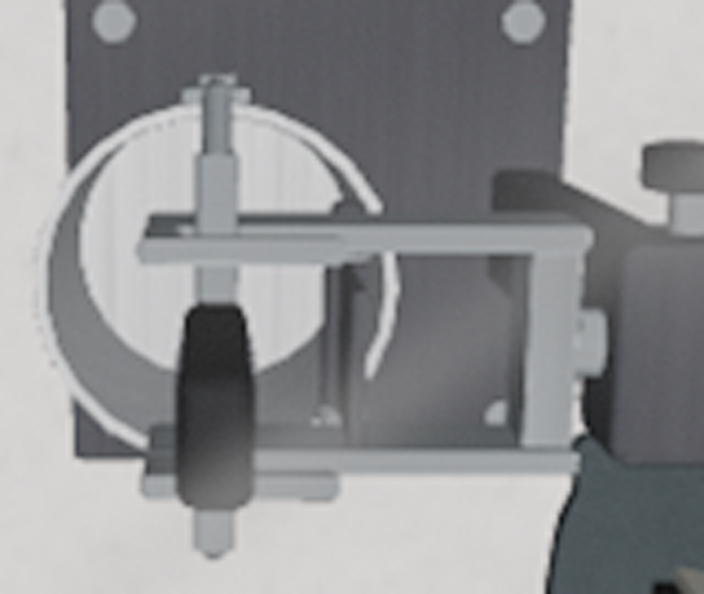

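The wrist view shows the stand square with the tool, yaw 12°. The black grip is at u≈318, the bar runs v≈175–266 and the keeper is at u≈347, so the grip sits nearly under the TCP. I'll descend and close.

Emit:
arm_command(gripper=[91.8,91.8,91.8,91.8,91.8], dp=[[0.05,0,1],[0,0,1],[0,0,1],[0,0,1],[0,0,0.5]], twist=[0,0,0,0,0])

```text
time: 4.62
tool_pos: [459.7, 126.9, 225.7]
tcp_rot: [-3.14, -0.0, 1.784]
contact_force: [-0.9, -0.5, 0.6]
grip_width: 91.8
finger_force: 0.0
```

Emit:
arm_command(gripper=[60,40,30,24,20], dp=[[0,0,0.2],[0,0,0],[0,0,0],[0,0,0],[0,0,0]], twist=[0,0,0,0,0])

```text
time: 5.25
tool_pos: [460.7, 126.1, 222.0]
tcp_rot: [3.141, -0.0, 1.783]
contact_force: [0.1, 0.1, -0.6]
grip_width: 46.4
finger_force: 0.0
```

Emit:
arm_command(gripper=[18,16,14,12,8], dp=[[0,0,0],[0,0,0],[0,0,0],[0,0,0],[0,0,0]], twist=[0,0,0,0,0])

```text
time: 5.88
tool_pos: [460.6, 126.2, 221.7]
tcp_rot: [3.142, -0.0, 1.783]
contact_force: [-0.1, -0.3, -0.3]
grip_width: 11.9
finger_force: 30.0
```

Emit:
arm_command(gripper=[5,5,5,5,5], dp=[[0,0,-0.04],[0,0,-0.04],[0,0,0],[0,0,0],[0,0,0]], twist=[0,0,0,0,0])

```text
time: 6.5
tool_pos: [460.5, 126.1, 223.7]
tcp_rot: [-3.142, -0.0, 1.783]
contact_force: [0.6, 0.3, -1.7]
grip_width: 12.1
finger_force: 30.0
```

Emit:
arm_command(gripper=[5,5,5,5,5], dp=[[0,0.04,0],[0,0.04,0],[0,0.04,0],[0,0,0],[0,0,0]], twist=[0,0,0,0,0])

```text
time: 7.12
tool_pos: [463.5, 126.8, 223.7]
tcp_rot: [-3.142, -0.0, 1.783]
contact_force: [-0.6, 0.3, -2.3]
grip_width: 12.0
finger_force: 30.0
```

Emit:
arm_command(gripper=[5,5,5,5,5], dp=[[0,0.04,0],[0,0.04,0],[0,0.04,0],[0,0,0],[0,0,0]], twist=[0,0,0,0,0])

```text
time: 7.75
tool_pos: [466.4, 127.4, 223.7]
tcp_rot: [-3.142, -0.0, 1.783]
contact_force: [-0.1, 0.7, -2.4]
grip_width: 11.6
finger_force: 30.0
```

Emit:
arm_command(gripper=[5,5,5,5,5], dp=[[0,0.04,0],[0,0.04,0],[0,0.04,0],[0,0,0],[0,0,0]], twist=[0,0,0,0,0])

```text
time: 8.38
tool_pos: [469.4, 128.0, 223.7]
tcp_rot: [-3.142, -0.0, 1.783]
contact_force: [0.6, -0.2, -1.4]
grip_width: 11.7
finger_force: 30.0
```

Emit:
arm_command(gripper=[5,5,5,5,5], dp=[[0,0.04,0],[0,0.04,0],[0,0.04,0],[0,0,0],[0,0,0]], twist=[0,0,0,0,0])

```text
time: 9.0
tool_pos: [472.3, 128.7, 223.7]
tcp_rot: [-3.141, -0.0, 1.783]
contact_force: [-0.7, 0.2, -2.6]
grip_width: 11.9
finger_force: 30.0
```

Emit:
arm_command(gripper=[5,5,5,5,5], dp=[[0,0.04,0],[0,0.04,0],[0,0.04,0],[0,0,0],[0,0,0]], twist=[0,0,0,0,0])

```text
time: 9.62
tool_pos: [475.2, 129.3, 223.7]
tcp_rot: [-3.142, -0.0, 1.783]
contact_force: [0.6, 0.3, -2.3]
grip_width: 12.1
finger_force: 30.0
```

Emit:
arm_command(gripper=[5,5,5,5,5], dp=[[0,0.04,0],[0,0.04,0],[0,0.04,0],[0,0,0],[0,0,0]], twist=[0,0,0,0,0])

```text
time: 10.25
tool_pos: [478.2, 129.9, 223.7]
tcp_rot: [3.142, -0.0, 1.783]
contact_force: [0.5, -0.5, -2.1]
grip_width: 11.8
finger_force: 30.0
```

Emit:
arm_command(gripper=[5,5,5,5,5], dp=[[0,0.04,0],[0,0.04,0],[0,0.04,0],[0,0,0],[0,0,0]], twist=[0,0,0,0,0])

```text
time: 10.88
tool_pos: [480.7, 130.5, 223.5]
tcp_rot: [-3.141, -0.0, 1.783]
contact_force: [-3.1, -0.8, -1.1]
grip_width: 11.7
finger_force: 30.0
```

Emit:
arm_command(gripper=[5,5,5,5,5], dp=[[0,0.04,0],[0,0.04,0],[0,0.04,0],[0,0,0],[0,0,0]], twist=[0,0,0,0,0])

```text
time: 11.5
tool_pos: [483.5, 131.1, 223.4]
tcp_rot: [-3.14, -0.0, 1.783]
contact_force: [-5.9, -1.0, -2.3]
grip_width: 12.0
finger_force: 30.0
```

Emit:
arm_command(gripper=[5,5,5,5,5], dp=[[0,0.04,0],[0,0.04,0],[0,0,0],[0,0,0],[0,0,0]], twist=[0,0,0,0,0])

```text
time: 12.12
tool_pos: [485.1, 131.4, 223.2]
tcp_rot: [-3.139, -0.0, 1.783]
contact_force: [-6.4, -2.4, -2.5]
grip_width: 12.3
finger_force: 30.0
```

Emit:
arm_command(gripper=[5,5,5,5,5], dp=[[0,0.04,0],[0,0,0],[0,0,0],[0,0,0],[0,0,0]], twist=[0,0,0,0,0])

```text
time: 12.75
tool_pos: [485.9, 131.6, 223.1]
tcp_rot: [-3.139, -0.0, 1.783]
contact_force: [-7.6, -1.6, -1.5]
grip_width: 12.0
finger_force: 30.0
```

Emit:
arm_command(gripper=[5,5,5,5,5], dp=[[0,0.04,0],[0,0,0],[0,0,0],[0,0,0],[0,0,0]], twist=[0,0,0,0,0])

```text
time: 13.38
tool_pos: [486.8, 131.8, 223.1]
tcp_rot: [-3.138, -0.0, 1.783]
contact_force: [-7.2, -2.2, -2.6]
grip_width: 12.0
finger_force: 30.0
```

```bash
python3 - <<'E'
from h import *
o=get_obs();print(o["tool_pos"],o["tcp_rot"],o["contact_force"],o["moment"])
a=capture("side")[:,:,::-1];cv2.imwrite("pics/s2.png",cv2.resize(a[150:270,280:380],None,fx=5,fy=5,interpolation=cv2.INTER_CUBIC))
b=capture("wrist")[:,:,::-1];cv2.imwrite("pics/w2.png",b)
E
```

```text
[486.75924368 131.84027057 223.09021701] [-3.13823148e+00 -2.20492922e-04  1.78282888e+00] [-7.21495609 -2.24101193 -2.60512026] [-0.42234621  1.46301157 -0.04046431]
```

View pics/w2.png

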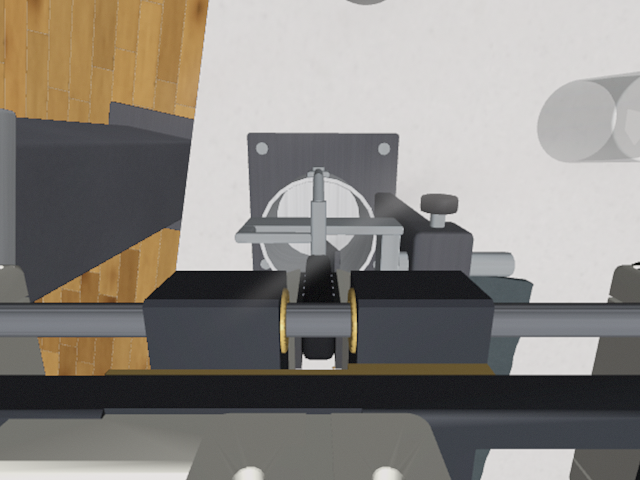

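Emit:
arm_command(gripper=[5,5,5,5,5], dp=[[0,0.04,0],[0,0,0],[0,0,0],[0,0,0],[0,0,0]], twist=[0,0,0,0,0])

```text
time: 14.1
tool_pos: [487.7, 132.0, 223.1]
tcp_rot: [-3.138, -0.0, 1.783]
contact_force: [-7.5, -1.7, -2.7]
grip_width: 12.1
finger_force: 30.0
```

Emit:
arm_command(gripper=[5,5,5,5,5], dp=[[0,0.04,0],[0,0,0],[0,0,0],[0,0,0],[0,0,0]], twist=[0,0,0,0,0])

```text
time: 14.72
tool_pos: [488.5, 132.2, 223.1]
tcp_rot: [-3.138, -0.0, 1.783]
contact_force: [-8.2, -1.2, -2.1]
grip_width: 12.0
finger_force: 30.0
```

Emit:
arm_command(gripper=[5,5,5,5,5], dp=[[0,0.03,0],[0,0,0],[0,0,0],[0,0,0],[0,0,0]], twist=[0,0,0,0,0])

```text
time: 15.35
tool_pos: [489.0, 132.3, 223.1]
tcp_rot: [-3.137, -0.0, 1.783]
contact_force: [-8.7, -2.3, -1.7]
grip_width: 12.2
finger_force: 30.0
```

Emit:
arm_command(gripper=[5,5,5,5,5], dp=[[0,0.03,0],[0,0,0],[0,0,0],[0,0,0],[0,0,0]], twist=[0,0,0,0,0])

```text
time: 15.98
tool_pos: [489.1, 132.4, 223.0]
tcp_rot: [-3.136, -0.0, 1.783]
contact_force: [-10.7, -3.7, 0.3]
grip_width: 11.9
finger_force: 30.0
```

Emit:
arm_command(gripper=[5,5,5,5,5], dp=[[0,-0.04,0],[0,0,-0.04],[0,0,-0.04],[0,0,-0.04],[0,0,0]], twist=[0,0,0,0,0])

```text
time: 16.6
tool_pos: [489.4, 132.5, 226.3]
tcp_rot: [-3.139, -0.0, 1.783]
contact_force: [-7.4, -0.9, -1.8]
grip_width: 12.0
finger_force: 30.0
```

Emit:
arm_command(gripper=[5,5,5,5,5], dp=[[0,0,-0.04],[0,0,-0.04],[0,0,-0.04],[0,0,0],[0,0,0]], twist=[0,0,0,0,0])

```text
time: 17.23
tool_pos: [489.7, 132.5, 229.4]
tcp_rot: [-3.14, -0.0, 1.783]
contact_force: [-5.4, -0.9, -2.6]
grip_width: 11.7
finger_force: 30.0
```

Emit:
arm_command(gripper=[5,5,5,5,5], dp=[[0,0,-0.06],[0,0,-0.06],[0,0,-0.06],[0,0,-0.06],[0,0,0]], twist=[0,0,0,0,0])

```text
time: 17.85
tool_pos: [491.8, 132.8, 236.4]
tcp_rot: [3.138, 0.0, 1.783]
contact_force: [-0.4, 0.5, -3.3]
grip_width: 11.9
finger_force: 30.0
```

Emit:
arm_command(gripper=[5,5,5,5,5], dp=[[0,0,-0.1],[0,0,-0.1],[0,0,-0.1],[0,0,-0.1],[0,0,0]], twist=[0,0,0,0,0])

```text
time: 18.48
tool_pos: [490.5, 132.6, 246.0]
tcp_rot: [3.141, -0.0, 1.783]
contact_force: [-0.2, -0.2, -2.1]
grip_width: 11.8
finger_force: 30.0
```

Emit:
arm_command(gripper=[5,5,5,5,5], dp=[[0,-0.1,0],[0,-0.2,0],[0,-0.3,0],[0,-0.3,0],[0,-0.2,0]], twist=[0,0,0,0,0])

```text
time: 19.1
tool_pos: [462.9, 126.7, 245.8]
tcp_rot: [3.142, -0.0, 1.783]
contact_force: [0.5, -0.6, -2.5]
grip_width: 11.9
finger_force: 30.0
```

Emit:
arm_command(gripper=[5,5,5,5,5], dp=[[0,-0.4,0],[0,-0.5,0],[0,-0.5,0],[0,-0.5,0],[0,-0.3,0]], twist=[0,0,0,0,0])

```text
time: 19.73
tool_pos: [408.9, 115.0, 245.8]
tcp_rot: [3.141, -0.0, 1.783]
contact_force: [0.8, 0.3, -3.1]
grip_width: 11.7
finger_force: 30.0
```

Emit:
arm_command(gripper=[5,5,5,5,5], dp=[[0,-0.5,0],[0,-0.4,0],[0,-0.2,0],[0,0,0],[0,0,0]], twist=[0,0,0,0,0])

```text
time: 20.35
tool_pos: [383.2, 109.4, 245.8]
tcp_rot: [3.141, -0.0, 1.783]
contact_force: [0.2, 0.9, -1.0]
grip_width: 12.1
finger_force: 30.0
```

Emit:
arm_command(gripper=[5,5,5,5,5], dp=[[-0.2,0,0],[-0.4,0,0],[-0.6,0,0],[-0.7,0,0],[-0.8,0,0]], twist=[0,0,0,0,0])

```text
time: 20.98
tool_pos: [397.3, 42.3, 245.7]
tcp_rot: [3.142, 0.0, 1.783]
contact_force: [-0.0, 0.1, -2.0]
grip_width: 11.7
finger_force: 30.0
```

Emit:
arm_command(gripper=[5,5,5,5,5], dp=[[-0.8,0.04,0],[-0.8,0.1,0],[-0.8,0.1,0],[-0.8,0.1,0],[-0.8,0.1,0]], twist=[0,0,0,0,0])

```text
time: 21.6
tool_pos: [429.0, -53.4, 245.6]
tcp_rot: [-3.141, 0.0, 1.782]
contact_force: [-0.1, 0.6, -2.1]
grip_width: 11.6
finger_force: 30.0
```

Emit:
arm_command(gripper=[5,5,5,5,5], dp=[[-0.8,0.1,0],[-0.8,0.1,0],[-0.8,0,0],[-0.8,0,0],[-0.8,0,0]], twist=[0,0,0,0,0])

```text
time: 22.22
tool_pos: [455.0, -150.0, 245.7]
tcp_rot: [3.142, -0.0, 1.783]
contact_force: [-0.0, -0.6, -2.3]
grip_width: 12.0
finger_force: 30.0
```

Emit:
arm_command(gripper=[5,5,5,5,5], dp=[[-0.7,0,0],[-0.5,0,0],[-0.3,0,0],[0,0,0],[0,0,0]], twist=[0,0,0,0,0])

```text
time: 22.85
tool_pos: [462.6, -184.9, 245.7]
tcp_rot: [-3.142, -0.0, 1.783]
contact_force: [0.3, -1.1, -2.3]
grip_width: 12.3
finger_force: 30.0
```

```bash
python3 - <<'E'
from h import *
o=get_obs();print(o["tool_pos"],o["tcp_rot"])
a=capture("side")[:,:,::-1];b=capture("scene")[:,:,::-1]
cv2.imwrite("pics/s3.png",np.hstack([cv2.resize(a[220:380,270:400],None,fx=3,fy=3,interpolation=2),cv2.resize(b[180:340,310:440],None,fx=3,fy=3,interpolation=2)]))
E
```

```text
[ 462.57771308 -184.93755889  245.69633155] [-3.14157235e+00 -4.08924668e-04  1.78319236e+00]
```

View pics/s3.png

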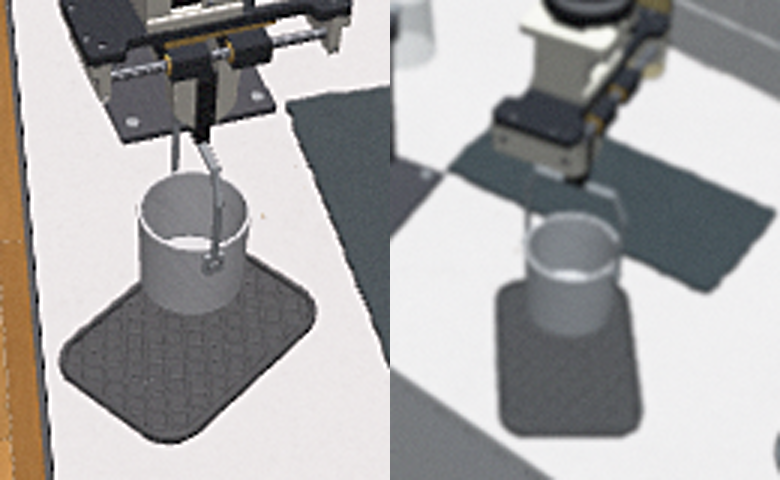

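The caddy hangs upright over the tray, foot about 70 mm above it. I'll lower it until the force shows it has touched down.

Emit:
arm_command(gripper=[5,5,5,5,5], dp=[[0,0,0.3],[0,0,0.6],[0,0,0.6],[0,0,0.5],[0,0,0.2]], twist=[0,0,0,0,0])

```text
time: 23.58
tool_pos: [462.3, -185.1, 189.8]
tcp_rot: [-3.141, -0.001, 1.783]
contact_force: [0.4, -0.1, -2.5]
grip_width: 12.1
finger_force: 30.0
```

Emit:
arm_command(gripper=[5,5,5,5,5], dp=[[0,0,0.1],[0,0,0.1],[0,0,0.08],[0,0,0],[0,0,0]], twist=[0,0,0,0,0])

```text
time: 24.2
tool_pos: [462.7, -185.5, 183.9]
tcp_rot: [3.141, 0.0, 1.783]
contact_force: [-0.6, -0.4, -2.3]
grip_width: 12.0
finger_force: 30.0
```

Emit:
arm_command(gripper=[5,5,5,5,5], dp=[[0,0,0.04],[0,0,0.04],[0,0,0.04],[0,0,0],[0,0,0]], twist=[0,0,0,0,0])

```text
time: 24.82
tool_pos: [462.7, -185.4, 180.7]
tcp_rot: [3.142, -0.0, 1.783]
contact_force: [0.2, -0.3, -2.2]
grip_width: 11.9
finger_force: 30.0
```

Emit:
arm_command(gripper=[5,5,5,5,5], dp=[[0,0,0.04],[0,0,0.04],[0,0,0],[0,0,0],[0,0,0]], twist=[0,0,0,0,0])

```text
time: 25.45
tool_pos: [462.7, -185.4, 178.7]
tcp_rot: [3.141, 0.0, 1.783]
contact_force: [0.0, -0.3, -1.1]
grip_width: 12.4
finger_force: 30.0
```

Emit:
arm_command(gripper=[5,5,5,5,5], dp=[[0,0,0.04],[0,0,0.04],[0,0,0],[0,0,0],[0,0,0]], twist=[0,0,0,0,0])

```text
time: 26.08
tool_pos: [462.9, -185.5, 178.7]
tcp_rot: [3.14, 0.001, 1.783]
contact_force: [-2.8, 2.5, 14.8]
grip_width: 12.3
finger_force: 30.0
```

Emit:
arm_command(gripper=[5,5,5,5,5], dp=[[0,0,-0.04],[0,0,-0.03],[0,0,0],[0,0,0],[0,0,0]], twist=[0,0,0,0,0])

```text
time: 26.7
tool_pos: [462.8, -185.4, 178.7]
tcp_rot: [3.141, 0.0, 1.783]
contact_force: [-1.7, 0.1, 5.0]
grip_width: 12.0
finger_force: 30.0
```

Emit:
arm_command(gripper=[12,14,16,18,20], dp=[[0,0,-0.02],[0,0,0],[0,0,0],[0,0,0],[0,0,0]], twist=[0,0,0,0,0])

```text
time: 27.32
tool_pos: [462.6, -185.4, 178.9]
tcp_rot: [-3.142, -0.0, 1.783]
contact_force: [0.4, 0.1, -0.6]
grip_width: 19.4
finger_force: 0.0
```

Emit:
arm_command(gripper=[25,30,35,40,50], dp=[[0,0,0],[0,0,0],[0,0,0],[0,0,0],[0,0,0]], twist=[0,0,0,0,0])

```text
time: 27.95
tool_pos: [462.7, -185.4, 179.0]
tcp_rot: [3.142, -0.0, 1.783]
contact_force: [0.5, -0.8, -1.2]
grip_width: 45.9
finger_force: 0.0
```

Emit:
arm_command(gripper=[50,50,50,50,50], dp=[[0,0,-0.5],[0,0,-1],[0,0,-1],[0,0,-1],[0,0,-1]], twist=[0,0,0,0,0])

```text
time: 28.58
tool_pos: [462.7, -185.4, 293.3]
tcp_rot: [3.141, 0.001, 1.783]
contact_force: [-0.9, -0.5, -1.0]
grip_width: 50.0
finger_force: 0.0
```

Emit:
arm_command(gripper=[50,50,50,50,50], dp=[[0,0,-1],[0,0,-0.5],[0,0,0],[0,0,0],[0,0,0]], twist=[0,0,0,0,0])

```text
time: 29.2
tool_pos: [462.4, -185.3, 328.0]
tcp_rot: [-3.14, -0.001, 1.783]
contact_force: [-0.3, -0.5, -0.2]
grip_width: 50.1
finger_force: 0.0
```

```bash
python3 - <<'E'
from h import *
o=get_obs();print(o["tool_pos"],o["contact_force"],o["grip_width"])
a=capture("side")[:,:,::-1];b=capture("scene")[:,:,::-1]
cv2.imwrite("pics/s4.png",np.hstack([cv2.resize(a[220:380,270:400],None,fx=3,fy=3,interpolation=2),cv2.resize(b[180:340,310:440],None,fx=3,fy=3,interpolation=2)]))
for n in("side","scene"): print(n,proj(n,(463,-185.5,7)),proj(n,(463,-185.5,221)),proj(n,(463,-185.5,82)))
E
```

```text
[ 462.35676346 -185.25328709  328.00896236] [-0.27327317 -0.45277769 -0.22647045] 50.1057603606144
side [332.40539136 331.37847827] [335.82850491 266.74423387] [333.52824731 310.17703559]
scene [368.38752773 297.35126569] [371.86053575 241.37045966] [369.52544052 279.00944941]
```

View pics/s4.png

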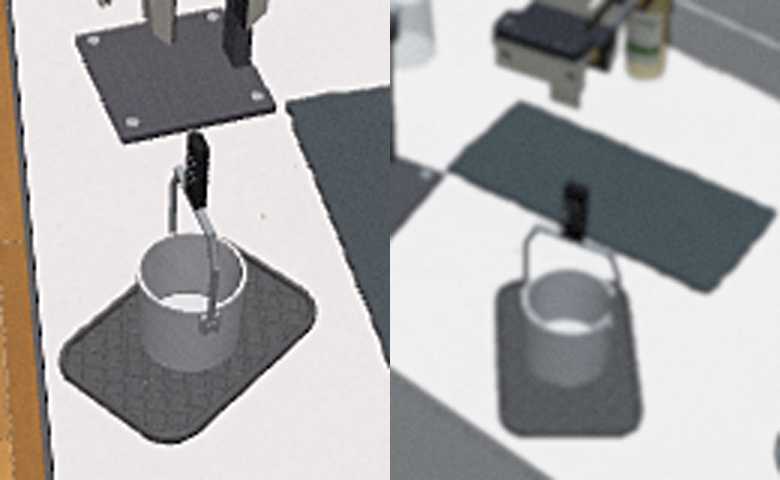

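The caddy stands upright and released in the middle of the tray. Its rim centre is at side (334,311), against (333.5,310) predicted for the tray's middle.

```bash
python3 -c "
from plant import *
print(close_job())"
```

```text
the job is handed in; nothing more can be done
None
```

I lifted the caddy out of the hook and set it down upright, released, in the middle of the woven tray. I handed the job in at about 29 s; the highest wrist-force reading while it was against the hook was about 11 N, and no verdict was shown.

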